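Index the vial carousel to the pointer with its ratchet lever

ROBOT

A 7-joint arm with a two-finger parallel gripper is mounted at the origin on the work surface. World frame = base frame: x ahead of the robot, y to its left, z up, the work surface at z = 0. Lengths are in m, angles in rad, forces in N, time in s.
With the tool pointing down it reaches from about 0.4 to 0.85 m from the base axis. Payload 10.4 kg.
Tool frame: the origin (TCP) lies between the finger pads; the fingertips stand tcp_to_tips ahead of it and the grasp point (between the pads) lies 8 mm behind it (tcp_to_tips is the distance from the TCP to the fingertips, in m); z points along the fingers, y is the line along which they close (so a half turn about z gives the same grasp; the last joint's range is limited). The gripper opens to 85 mm and grips with 20 to 120 N. Pads are 22 mm wide; open, the fingers measure 114 mm over their backs; the gripper's body (76 mm by 85 mm) begins 54 mm behind the grasp point. The pads swing forward as they close: fully open they stand 13 mm farther back than shut.
Start: joints at [-1.226, 0.332, -0.065, 1.46, 0.022, 1.35, -0.088], TCP at [0.225, 0.583, 0.242] pointing down, gripper open.
Joint ranges: [-2.6, 2.6], [-0.5, 2.12], [-1.47, 1.34], [0.16, 2.42], [-1.27, 4.41], [0.06, 2.06], [-2.6, 2.6]. Speed limits (rad/s): [2.22, 2.22, 2.79, 2.79, 3.14, 3.14, 3.14].

INTERFACE

Orientations are given as a unit quaternion [x, y, z, w].
In Python, from workcell import * gives the robot as it stands.
- The arm moves only by the tool apply_moves, never from a script. Its argument "rows" is a list of rows, each an object of numbers: "x", "y", "z": the shift along the tool's x, y, z in mm; "ax", "ay", "az": the turn, a rotation vector about the tool's x, y, z in degrees; "gripper": the closure, from 0 (fully open) to 1 (shut). A call has 1 to 5 rows; each row shifts and turns the commanded pose from where the row before left it, along the tool's axes as they then stand; what a row does not reach is not made up. A row lasts 1/12 s, in which the tool goes at most 41.7 mm and 7.16 degrees, less where a joint would pass 70% of its speed; a pose out of reach is approached as far as the arm can. A call with a gripper value outside its range is refused whole. The fingers move at their own pace and stop on an object; "newtons" is the grip in N (left out, the last holds). Time passes only in rows, so rows that do not move let the fingers close. It gives the time, the measured TCP pose, the force, the opening and the grip force at its end, in the units of the state.
- get_obs(): the state, without advancing time (a new reading comes with each control period).
- camera(name): name is "side" or "top"; returns a dict with "color" (384x512x3 uint8, red, green, blue), "fov_y" (degrees; the focal length in pixels is half the picture's height over the tangent of half this angle, whatever the lens; pixels are square), "cx", "cy" (the principal point, pixels), "rvec" (rotation vector, rad) and "tvec" (3), from world to camera coordinates, as OpenCV has them. Camera axes: x right, y down, z forward; pixel columns grow to the right and rows downward; lengths in m; the calibration is good to about 2 mm. A picture is of the moment at which its call begins. There is no depth.
- hand_in(): hands the job in; it is judged then, once.
The state is a dict: "clock": time; "joint_pos": joint angles; "joint_velocities": joint speeds; "tau": joint torques, N m; "position": TCP position; "ee_rot": TCP orientation; "ft_force": force on the tool from outside, world axes, zero at the start; "torque": the same for the moment, N m; "grip_width": opening from 0.0 (shut) to 1.0 (fully open); "grasp_force": force on a finger pad.
Only numpy, scipy, OpenCV 4.12 (cv2) and the standard library are available. Lean on these libraries where they do the work, as an engineer would, in place of code of your own. Each camera call takes 0.05 s, during which the arm holds its last target. There are 200 camera calls.

TASK

Work the red-posted ratchet lever of the vial indexer back and forth, full strokes both ways, until the vial with the orange stopper on the blue turntable stands at the yellow pointer, then let go. Use only the lever: do not push on the turntable or its vials.

Things in the scene. Friction and masses are not known exactly. Their poses are not given: they have to be found in the camera images.
- carousel: Turntable of the indexer: aluminium saw-tooth rim 176 mm wide, blue disc (top 44 mm high), 12 pockets 30 deg apart at 55 mm radius holding vials, tops 88 mm high. Origin on its axis (the lever's too) at table level, z up. A full lever stroke turns it one 30 deg notch counter-clockwise from above; it cannot turn back, but sinks back to its last notch if a stroke is cut short. Do not push on it.
- orange_stopper (a point): Top centre of the only orange stopper on the turntable (20 mm wide, 88 mm above the table, 55 mm from the turntable's axis). At the start it is one and a half to four notches clockwise of the pointer, seen from above. The orange stoppers in the white rack nearby do not matter.
- pointer (a point): The place for the orange stopper: the point on the vial circle (55 mm from the axis, 88 mm above the table) in front of the fixed yellow pointer, which stands just outside the turntable on the side away from the lever, its arrow towards the axis. The indexer is bolted down, turned by up to 0.5 rad.
- lever_grip (a point): Top centre of the red upright round grip post at the lever's end: 24 mm diameter, 22 to 112 mm above the table, 185 mm from the turntable's axis, on the robot's side. Grip it from above or push it from either side; it takes about 1 to 6 N.
- lever (a joint): Lever angle about the turntable's axis, rad: 0 at the rest stop, 0.82 at the far stop; grows counter-clockwise seen from above (the post goes from the robot's left to right), the driving direction. For each notch bring it below 0.15, then above 0.76. The way back clicks freely; the lever stays about where it is left.

How it is judged:
On the way:
1. the orange-stoppered vial stands one notch from the pointer (20 to 37 mm) with the lever swung back below 0.3 rad (horizontal distance between orange_stopper and pointer between 0.02 and 0.037 m and value of joint lever below 0.3 rad), for 0.05 s.
At the end, for the whole second after the job is handed in: The orange stopper is within 12 mm, measured level, of its place at the yellow pointer (a notch is 28 mm), the turntable is at rest (under 0.1 rad/s), and the lever is released (horizontal distance between orange_stopper and pointer below 0.012 m and angular speed of carousel below 0.1 rad/s); the robot touches nothing.
It fails at once if the robot pushes on the turntable or its vials (over 1 N) (contact force between any of the fingers, the arm and carousel above 1 N).
It also fails if it takes over 58 s, if anything falls off the work surface, if the arm or the gripper's body presses on something with over 40 N, if the wrist force passes 120 N, or if a joint passes its speed limit or range.

## Working session

There is one attempt and no reset: what is moved stays moved. The work goes in short steps, Python scripts to look and compute and a tool call to move; the robot and the scene stay as the last step left them, time stands still between calls to the robot, and variables do not carry over. Pictures are saved under pics/ and viewed, at most 10 in all, crops included, and the job is handed in when it is done.

Besides the shell and the picture viewer there is one more tool, called after "Emit:" as a command line: name --argument value ..., lists and objects as JSON in quotes. apply_moves: Moves the arm, as the interface text tells. Its arguments: {"type":"object","properties":{"rows":{"type":"array","items":{"type":"object","properties":{"x":{"type":"number"},"y":{"type":"number"},"z":{"type":"number"},"ax":{"type":"number"},"ay":{"type":"number"},"az":{"type":"number"},"gripper":{"type":"number"}}}},"newtons":{"type":"number"}},"required":["rows"]}

```bash
mkdir -p pics
cat > h.py <<'E'
from workcell import *
import numpy as np, cv2
from scipy.spatial.transform import Rotation as R
def shot(n,f=None):
    c=camera(n); 
    if f: cv2.imwrite('pics/'+f,c['color'][:,:,::-1])
    return c
def ray(c,u,v,z):
    f=192/np.tan(np.radians(c['fov_y'])/2)
    M=cv2.Rodrigues(np.array(c['rvec'],float))[0]; o=-M.T@np.array(c['tvec'],float).ravel()
    d=M.T@np.array([(u-c['cx'])/f,(v-c['cy'])/f,1]); return o+d*(z-o[2])/d[2]
def blobs(c,h0,h1,smin=120,vmin=80,amin=25):
    g=cv2.cvtColor(c['color'],cv2.COLOR_RGB2HSV)
    m=cv2.inRange(g,(h0,smin,vmin),(h1,255,255))
    n,l,s,ce=cv2.connectedComponentsWithStats(m)
    return [(int(s[i,4]),s[i,:4].tolist(),ce[i].round(1).tolist()) for i in range(1,n) if s[i,4]>=amin]
E
python3 - <<'E'
from h import *
o=get_obs(); print(o['clock'],o['position'],R.from_quat(o['ee_rot']).as_matrix().round(3),o['grip_width'])
a=shot('top','t0.png');b=shot('side','s0.png')
for c in(a,b):
    print(c['fov_y'],c['cx'],c['cy'],c['rvec'],c['tvec'])
    for nm,h in dict(red=(0,5),red2=(172,180),orange=(6,20),yellow=(22,34)).items(): print(nm,blobs(c,*h))
cv2.imwrite('pics/both0.png',cv2.resize(np.vstack([a['color'],b['color']])[:,:,::-1],(400,600)))
E
```

```text
0.0 [0.22459147 0.58287317 0.24152031] [[-0.933  0.36  -0.   ]
 [ 0.36   0.933 -0.001]
 [-0.    -0.001 -1.   ]] 1.0008541711100916
51.79106855804525 260.0631555282986 193.48568415147392 [ 2.14260169 -2.17781368  0.12507967] [0.07754071 0.62126355 0.69363918]
red [(169, [190, 279, 15, 15], [197.1, 286.3])]
red2 []
orange [(97, [265, 167, 11, 12], [269.8, 172.2]), (29, [191, 168, 7, 9], [193.4, 171.9]), (110, [24, 239, 12, 11], [29.3, 244.1]), (153, [1, 259, 16, 12], [8.2, 264.2])]
yellow [(386, [489, 0, 23, 28], [503.1, 9.8]), (233, [243, 119, 14, 24], [249.3, 128.7])]
42.0184011393253 261.9972386709396 200.50537233844585 [ 2.33379927 -0.21179392  0.08711692] [-0.59924041  0.16108163  0.75836638]
red [(355, [155, 140, 18, 43], [162.4, 159.6])]
red2 []
orange [(54, [180, 36, 10, 8], [184.4, 39.1]), (70, [183, 50, 10, 9], [187.7, 54.0]), (64, [171, 59, 9, 9], [174.9, 62.7]), (71, [187, 66, 10, 9], [191.3, 69.8]), (30, [313, 76, 14, 7], [318.1, 80.2]), (28, [269, 154, 8, 5], [272.7, 156.3]), (130, [214, 164, 12, 22], [220.2, 174.2]), (114, [278, 185, 11, 12], [282.9, 190.3])]
yellow [(335, [310, 171, 26, 33], [326.3, 182.9])]
```

View pics/t0.png

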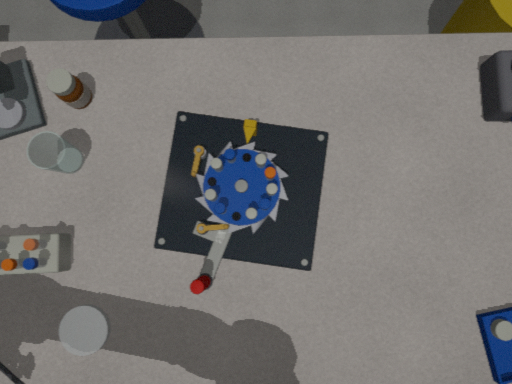

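View pics/s0.png

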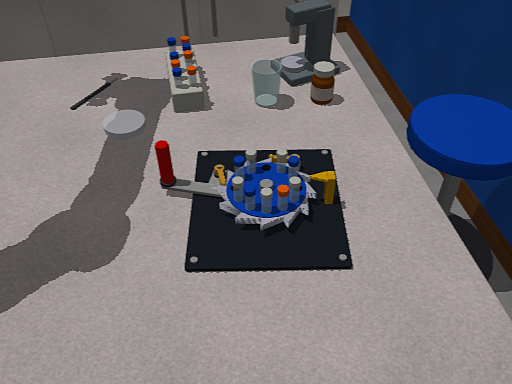

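The top view shows the turntable hub at about (241,186), the orange stopper at (270,172), the yellow pointer at (250,130) and the red post at (197,286). The side view agrees, with the post at (162,160) and the stopper at (283,190).

```bash
cat > m.py <<'E'
from h import *
def meas(f=None,ax=None):
    c=shot('top',f); f=c
    g=cv2.cvtColor(c['color'],cv2.COLOR_RGB2HSV)
    b=[x for x in blobs(c,6,20) if 225<x[2][0]<300 and 130<x[2][1]<230 and x[0]>50]
    r=blobs(c,0,5)
    return c,b,r
E
python3 - <<'E'
from m import *
c,b,r=meas()
# four bolts -> plate; blue disc fit at z=.044 as axis
g=cv2.cvtColor(c['color'],cv2.COLOR_RGB2HSV)
print('bolt centre',ray(c,*np.mean([(182,118),(321,138),(305,262),(161,241)],0),0.01))
hub=ray(c,241,186,.06);print('hub',hub)
o=ray(c,*b[0][2],.088);p=ray(c,*r[0][2],.112)
y=ray(c,247,142,.07);yb=ray(c,250,124,.07)
m=cv2.inRange(g,(105,150,60),(125,255,255));m[:, :195]=0;m[:,290:]=0;m[:140]=0;m[235:]=0
h=cv2.convexHull(cv2.findNonZero(m));(ex,ey),s,_=cv2.fitEllipse(h);ax=ray(c,ex,ey,.05);print('disc',ex,ey,s,ax)
print('orange',o,'post',p,'ptr',y,yb)
ax=hub
for n,q in dict(o=o,post=p,y=y,yb=yb).items():
    d=(q-ax)[:2]; print(n,np.linalg.norm(d),np.degrees(np.arctan2(d[1],d[0])))
s=shot('side')
for z in(.088,): print('side orange',ray(s,282.5,188,z))
print('side post',ray(s,161.5,144,.112))
cv2.imwrite('pics/c0.png',cv2.resize(c['color'][100:310,150:340,::-1],None,fx=2.8,fy=2.8,interpolation=cv2.INTER_CUBIC))
E
```

```text
bolt centre [0.63333814 0.10143236 0.01      ]
hub [0.63373972 0.10130557 0.06      ]
disc 241.0915069580078 186.3523406982422 (75.21206665039062, 76.26646423339844) [0.6344691  0.10163533 0.05      ]
orange [0.65327388 0.04996892 0.088     ] post [0.46491748 0.17149065 0.112     ] ptr [0.71160298 0.08924931 0.07      ] [0.7446124 0.0834475 0.07     ]
o 0.054927545749669356 -69.16763326432623
post 0.1828302344296083 157.4257035075235
y 0.07879112297068547 -8.801721231141387
yb 0.11230165475122306 -9.149946160232128
side orange [0.65292146 0.05257675 0.088     ]
side post [0.46483476 0.17454375 0.112     ]
```

View pics/c0.png

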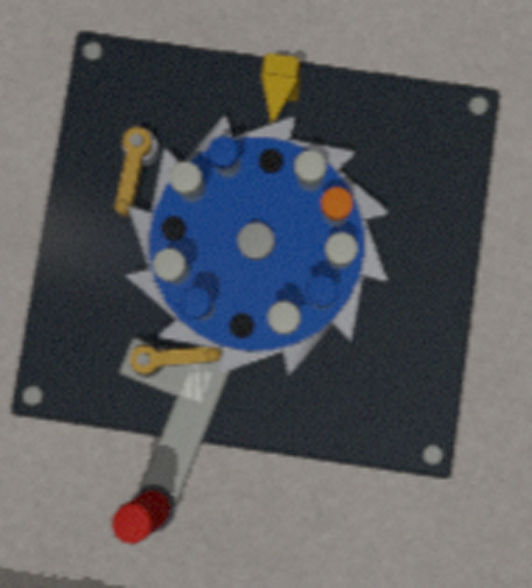

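Run:
```python
from h import *
print(tcp_to_tips)
o=get_obs();M=R.from_quat(o['ee_rot']).as_matrix()
print('to post, tool axes mm',1e3*M.T@(np.array([.4645,.173,.19])-o['position']), 'yaw',np.degrees(np.arctan2(M[0,1],M[1,1])))
print(o['clock'])
```

```text
0.011
to post, tool axes mm [-371.21525331 -296.31610047   52.11098306] yaw 21.069608065837745
0.2
```

Emit:
apply_moves --rows '[{"x":-15,"y":-12},{"x":-26,"y":-21},{"x":-27,"y":-22},{"x":-27,"y":-22},{"x":-27,"y":-22}]'

```text
invalid input at $.rows[0]: expected keys x, y, z, ax, ay, az, gripper
```

Emit:
apply_moves --rows '[{"x":-27,"y":-22},{"x":-27,"y":-22},{"x":-27,"y":-22},{"x":-27,"y":-22},{"x":-27,"y":-22}]'

```text
invalid input at $.rows[0]: expected keys x, y, z, ax, ay, az, gripper
```

Emit:
apply_moves --rows '[{"x":-27,"y":-22},{"x":-27,"y":-22},{"x":-27,"y":-22},{"x":-27,"y":-21},{"x":-6,"az":-6.5}]'

```text
invalid input at $.rows[0]: expected keys x, y, z, ax, ay, az, gripper
```

Emit:
apply_moves --rows '[{"az":-6.5,"z":10},{"z":20},{"z":20},{},{}]'

```text
invalid input at $.rows[0]: expected keys x, y, z, ax, ay, az, gripper
```

Run:
```python
from h import *
s=shot('side','s1.png');t=shot('top')
o=get_obs();M=R.from_quat(o['ee_rot']).as_matrix()
print(o['clock'],o['position'],M.round(3),o['ft_force'])
print('to post, tool axes mm',1e3*M.T@(np.array([.4645,.173,.077])-o['position']), 'yaw',np.degrees(np.arctan2(M[0,1],M[1,1])))
```

```text
0.3 [0.22472033 0.58311514 0.24207796] [[-0.933  0.36  -0.   ]
 [ 0.36   0.933 -0.   ]
 [-0.    -0.    -1.   ]] [-0.51351323 -0.01193751  0.54302958]
to post, tool axes mm [-371.19241927 -296.41596246  165.2065858 ] yaw 21.072998954577116
```

View pics/s1.png

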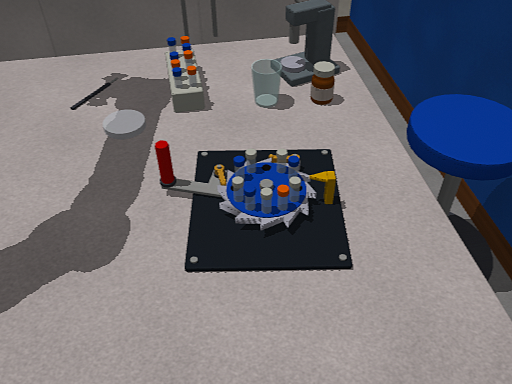

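All keys are needed; nothing has moved.

Emit:
apply_moves --rows '[{"x":-15,"y":-12,"z":0,"ax":0,"ay":0,"az":0,"gripper":0},{"x":-26,"y":-21,"z":0,"ax":0,"ay":0,"az":0,"gripper":0},{"x":-27,"y":-22,"z":0,"ax":0,"ay":0,"az":0,"gripper":0},{"x":-27,"y":-22,"z":0,"ax":0,"ay":0,"az":0,"gripper":0},{"x":-27,"y":-22,"z":0,"ax":0,"ay":0,"az":0,"gripper":0}]'

```text
clock: 0.72
position: [0.3035, 0.4454, 0.2422]
ee_rot: [0.183, 0.983, 0.0, -0.0]
ft_force: [0.9, 0.9, 0.8]
grip_width: 0.997
grasp_force: 0.0
```

Emit:
apply_moves --rows '[{"x":-27,"y":-22,"z":0,"ax":0,"ay":0,"az":0,"gripper":0},{"x":-27,"y":-22,"z":0,"ax":0,"ay":0,"az":0,"gripper":0},{"x":-27,"y":-22,"z":0,"ax":0,"ay":0,"az":0,"gripper":0},{"x":-27,"y":-22,"z":0,"ax":0,"ay":0,"az":0,"gripper":0},{"x":-27,"y":-22,"z":0,"ax":0,"ay":0,"az":0,"gripper":0}]'

```text
clock: 1.13
position: [0.3899, 0.2942, 0.2425]
ee_rot: [0.183, 0.983, 0.0, 0.0]
ft_force: [0.7, 0.2, 1.2]
grip_width: 1.001
grasp_force: 0.0
```

Emit:
apply_moves --rows '[{"x":-27,"y":-22,"z":0,"ax":0,"ay":0,"az":0,"gripper":0},{"x":-27,"y":-22,"z":0,"ax":0,"ay":0,"az":0,"gripper":0},{"x":-27,"y":-22,"z":0,"ax":0,"ay":0,"az":0,"gripper":0},{"x":-27,"y":-21,"z":0,"ax":0,"ay":0,"az":0,"gripper":0},{"x":-6,"y":0,"z":10,"ax":0,"ay":0,"az":-6.5,"gripper":0}]'

```text
clock: 1.55
position: [0.4678, 0.1677, 0.2342]
ee_rot: [0.132, 0.991, 0.0, 0.002]
ft_force: [0.1, -0.1, 0.6]
grip_width: 1.0
grasp_force: 0.0
```

Emit:
apply_moves --rows '[{"x":0,"y":0,"z":20,"ax":0,"ay":0,"az":-6.5,"gripper":0},{"x":0,"y":0,"z":20,"ax":0,"ay":0,"az":0,"gripper":0},{"x":0,"y":0,"z":0,"ax":0,"ay":0,"az":0,"gripper":0},{"x":0,"y":0,"z":0,"ax":0,"ay":0,"az":0,"gripper":0},{"x":0,"y":0,"z":0,"ax":0,"ay":0,"az":0,"gripper":0}]'

```text
clock: 1.97
position: [0.4648, 0.174, 0.1934]
ee_rot: [0.071, 0.998, 0.0, 0.0]
ft_force: [0.2, -0.8, 0.6]
grip_width: 0.998
grasp_force: 0.0
```

Run:
```python
from h import *
s=shot('side','s2.png')
o=get_obs();M=R.from_quat(o['ee_rot']).as_matrix()
print(o['clock'],o['position'],M.round(3),o['ft_force'])
print('to post, tool axes mm',1e3*M.T@(np.array([.4645,.173,.077])-o['position']), 'yaw',np.degrees(np.arctan2(M[0,1],M[1,1])))
```

```text
2.0167 [0.46501181 0.17404848 0.19366379] [[-0.99   0.141  0.002]
 [ 0.141  0.99   0.001]
 [-0.001  0.001 -1.   ]] [-0.31186129  0.19178931  0.33830625]
to post, tool axes mm [  0.5217263   -1.24786372 116.66177953] yaw 8.090831165095373
```

View pics/s2.png

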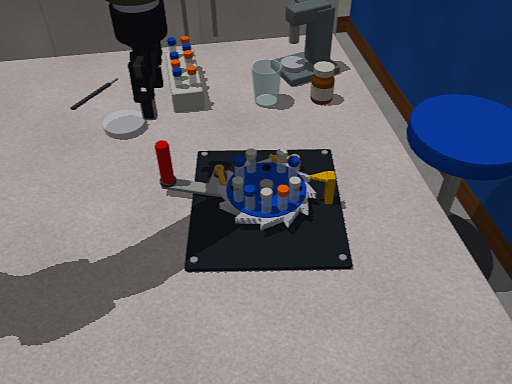

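The fingers sit straight above the post (tips at about (150,115), post top at (162,143)), so I'll descend and close.

Emit:
apply_moves --rows '[{"x":0,"y":-1,"z":25,"ax":0,"ay":0,"az":0,"gripper":0},{"x":0,"y":0,"z":30,"ax":0,"ay":0,"az":0,"gripper":0},{"x":0,"y":0,"z":30,"ax":0,"ay":0,"az":0,"gripper":0},{"x":0,"y":0,"z":27,"ax":0,"ay":0,"az":0,"gripper":0},{"x":0,"y":0,"z":0,"ax":0,"ay":0,"az":0,"gripper":0}]'

```text
clock: 2.43
position: [0.4622, 0.1719, 0.077]
ee_rot: [0.07, 0.998, -0.002, -0.002]
ft_force: [-1.2, -0.5, 0.2]
grip_width: 1.0
grasp_force: 0.0
```

Emit:
apply_moves --newtons 25 --rows '[{"x":0,"y":0,"z":0,"ax":0,"ay":0,"az":0,"gripper":1},{"x":0,"y":0,"z":0,"ax":0,"ay":0,"az":0,"gripper":1},{"x":0,"y":0,"z":0,"ax":0,"ay":0,"az":0,"gripper":1},{"x":0,"y":0,"z":0,"ax":0,"ay":0,"az":0,"gripper":1},{"x":0,"y":0,"z":0,"ax":0,"ay":0,"az":0,"gripper":1}]'

```text
clock: 2.85
position: [0.465, 0.173, 0.0816]
ee_rot: [0.07, 0.998, 0.001, 0.001]
ft_force: [0.1, -0.4, -1.2]
grip_width: 0.301
grasp_force: 0.0
```

Emit:
apply_moves --rows '[{"x":0,"y":0,"z":0,"ax":0,"ay":0,"az":0,"gripper":1},{"x":0,"y":0,"z":0,"ax":0,"ay":0,"az":0,"gripper":1},{"x":0,"y":0,"z":0,"ax":0,"ay":0,"az":0,"gripper":1},{"x":0,"y":0,"z":0,"ax":0,"ay":0,"az":0,"gripper":1}]'

```text
clock: 3.18
position: [0.465, 0.1731, 0.0815]
ee_rot: [0.07, 0.998, 0.001, 0.001]
ft_force: [-1.5, 0.1, 5.7]
grip_width: 0.279
grasp_force: 25.5
```

Emit:
apply_moves --rows '[{"x":-1,"y":4,"z":0,"ax":0,"ay":0,"az":0,"gripper":1},{"x":-1,"y":4,"z":0,"ax":0,"ay":0,"az":0,"gripper":1},{"x":-1,"y":4,"z":0,"ax":0,"ay":0,"az":0,"gripper":1},{"x":0,"y":0,"z":0,"ax":0,"ay":0,"az":0,"gripper":1},{"x":0,"y":0,"z":0,"ax":0,"ay":0,"az":0,"gripper":1}]'

```text
clock: 3.6
position: [0.4695, 0.1846, 0.0815]
ee_rot: [0.071, 0.998, 0.001, 0.0]
ft_force: [-2.9, 0.1, 8.4]
grip_width: 0.273
grasp_force: 25.6
```

Emit:
apply_moves --rows '[{"x":-1.5,"y":4,"z":0,"ax":0,"ay":0,"az":0,"gripper":1},{"x":-1.5,"y":4,"z":0,"ax":0,"ay":0,"az":0,"gripper":1},{"x":-1.5,"y":4,"z":0,"ax":0,"ay":0,"az":0,"gripper":1},{"x":0,"y":0,"z":0,"ax":0,"ay":0,"az":0,"gripper":1},{"x":0,"y":0,"z":0,"ax":0,"ay":0,"az":0,"gripper":1}]'

```text
clock: 4.02
position: [0.4756, 0.1962, 0.0814]
ee_rot: [0.07, 0.998, 0.001, 0.001]
ft_force: [-1.7, 1.0, 5.8]
grip_width: 0.27
grasp_force: 25.4
```

Emit:
apply_moves --rows '[{"x":-1.5,"y":4,"z":0,"ax":0,"ay":0,"az":0,"gripper":1},{"x":-1,"y":2,"z":0,"ax":0,"ay":0,"az":0,"gripper":1},{"x":0,"y":0,"z":0,"ax":0,"ay":0,"az":0,"gripper":1},{"x":0,"y":0,"z":0,"ax":0,"ay":0,"az":0,"gripper":1}]'

```text
clock: 4.35
position: [0.4772, 0.1987, 0.0812]
ee_rot: [0.071, 0.997, -0.001, -0.002]
ft_force: [-13.6, -11.1, 19.5]
grip_width: 0.273
grasp_force: 27.1
```

Run:
```python
from h import *
M=np.array([[-.99,.141],[.141,.99]])
A=np.array([.634,.1015])
th=np.radians(np.linspace(148.2,195.5,11))
P=A+.1847*np.c_[np.cos(th),np.sin(th)]
print(P[-1]);P[0]=[.479,.2013]
print((1e3*np.diff(P,axis=0)@M).round(1))
```

```text
[0.45601746 0.05214107]
[[  7.2 -16.9]
 [  4.4 -14.6]
 [  3.1 -14.9]
 [  1.9 -15.1]
 [  0.6 -15.2]
 [ -0.6 -15.2]
 [ -1.9 -15.1]
 [ -3.1 -14.9]
 [ -4.3 -14.6]
 [ -5.5 -14.2]]
```

Emit:
apply_moves --rows '[{"x":3.6,"y":-8.4,"z":0,"ax":0,"ay":0,"az":0,"gripper":1},{"x":3.6,"y":-8.5,"z":0,"ax":0,"ay":0,"az":0,"gripper":1},{"x":4.4,"y":-14.6,"z":0,"ax":0,"ay":0,"az":0,"gripper":1},{"x":3.1,"y":-14.9,"z":0,"ax":0,"ay":0,"az":0,"gripper":1},{"x":1.9,"y":-15.1,"z":0,"ax":0,"ay":0,"az":0,"gripper":1}]'

```text
clock: 4.77
position: [0.453, 0.1429, 0.081]
ee_rot: [0.069, 0.998, 0.001, 0.0]
ft_force: [-3.3, 5.4, 7.8]
grip_width: 0.271
grasp_force: 26.1
```

Emit:
apply_moves --rows '[{"x":0.6,"y":-15.2,"z":0,"ax":0,"ay":0,"az":0,"gripper":1},{"x":-0.6,"y":-15.2,"z":0,"ax":0,"ay":0,"az":0,"gripper":1},{"x":-1.9,"y":-15.1,"z":0,"ax":0,"ay":0,"az":0,"gripper":1},{"x":-1.5,"y":-7.5,"z":0,"ax":0,"ay":0,"az":0,"gripper":1},{"x":-1.6,"y":-7.4,"z":0,"ax":0,"ay":0,"az":0,"gripper":1}]'

```text
clock: 5.18
position: [0.4498, 0.0818, 0.0807]
ee_rot: [0.07, 0.998, 0.001, 0.0]
ft_force: [-2.0, 4.7, 4.8]
grip_width: 0.27
grasp_force: 25.8
```

Emit:
apply_moves --rows '[{"x":-2.1,"y":-7.3,"z":0,"ax":0,"ay":0,"az":0,"gripper":1},{"x":-2.2,"y":-7.3,"z":0,"ax":0,"ay":0,"az":0,"gripper":1},{"x":-2.7,"y":-7.1,"z":0,"ax":0,"ay":0,"az":0,"gripper":1},{"x":-2.8,"y":-7.1,"z":0,"ax":0,"ay":0,"az":0,"gripper":1},{"x":0,"y":0,"z":0,"ax":0,"ay":0,"az":0,"gripper":1}]'

```text
clock: 5.6
position: [0.4554, 0.0526, 0.0805]
ee_rot: [0.07, 0.998, 0.001, -0.0]
ft_force: [-4.2, 7.3, 8.1]
grip_width: 0.272
grasp_force: 26.6
```

```bash
cat > k.py <<'E'
from m import *
c,b,r=meas()
A=np.array([.634,.1015])
for x in b:
    d=ray(c,*x[2],.088)[:2]-A;print('orange',x[0],np.linalg.norm(d),np.degrees(np.arctan2(d[1],d[0])))
s=shot('side')
for x in blobs(s,6,20):
    d=ray(s,x[2][0],x[2][1]-1,.088)[:2]-A
    if .04<np.linalg.norm(d)<.07: print('side',x[0],np.linalg.norm(d),np.degrees(np.arctan2(d[1],d[0])))
o=get_obs();d=o['position'][:2]-A;print(o['clock'],o['position'],o['ft_force'],'lever',np.arctan2(d[1],d[0])%6.283-np.radians(148.2),np.linalg.norm(d))
E
python3 k.py
```

```text
orange 96 0.055589379443590964 -33.538840297998036
side 89 0.05677020111292062 25.10002960397514
side 121 0.05503328279077034 -33.536893012015966
5.7 [0.45538247 0.05261481 0.0805379 ] [-3.82190714  4.72072319  7.05589956] lever 0.8219739722482102 0.18518634508868762
```

The first stroke moved the orange stopper from −69° to −33.5°, and it should settle near −39°. Now back to the rest stop.

Emit:
apply_moves --rows '[{"x":5.5,"y":14.2,"z":0,"ax":0,"ay":0,"az":0,"gripper":1},{"x":4.3,"y":14.6,"z":0,"ax":0,"ay":0,"az":0,"gripper":1},{"x":3.1,"y":14.9,"z":0,"ax":0,"ay":0,"az":0,"gripper":1},{"x":1.9,"y":15.1,"z":0,"ax":0,"ay":0,"az":0,"gripper":1},{"x":0.6,"y":15.2,"z":0,"ax":0,"ay":0,"az":0,"gripper":1}]'

```text
clock: 6.12
position: [0.4498, 0.1265, 0.08]
ee_rot: [0.072, 0.997, -0.001, -0.001]
ft_force: [-5.2, -3.7, 5.3]
grip_width: 0.273
grasp_force: 26.6
```

Emit:
apply_moves --rows '[{"x":-0.6,"y":15.2,"z":0,"ax":0,"ay":0,"az":0,"gripper":1},{"x":-1.9,"y":15.1,"z":0,"ax":0,"ay":0,"az":0,"gripper":1},{"x":-3.1,"y":14.9,"z":0,"ax":0,"ay":0,"az":0,"gripper":1},{"x":-2.2,"y":7.3,"z":0,"ax":0,"ay":0,"az":0,"gripper":1},{"x":-2.2,"y":7.3,"z":0,"ax":0,"ay":0,"az":0,"gripper":1}]'

```text
clock: 6.53
position: [0.469, 0.185, 0.0798]
ee_rot: [0.071, 0.998, -0.001, -0.0]
ft_force: [-1.8, -3.2, -0.3]
grip_width: 0.275
grasp_force: 26.1
```

Emit:
apply_moves --rows '[{"x":-2.7,"y":7,"z":0,"ax":0,"ay":0,"az":0,"gripper":1},{"x":-2.2,"y":6,"z":0,"ax":0,"ay":0,"az":0,"gripper":1},{"x":0,"y":0,"z":0,"ax":0,"ay":0,"az":0,"gripper":1},{"x":0,"y":0,"z":0,"ax":0,"ay":0,"az":0,"gripper":1}]'

```text
clock: 6.87
position: [0.4757, 0.1975, 0.0799]
ee_rot: [0.07, 0.998, -0.0, 0.0]
ft_force: [0.7, -0.5, -5.2]
grip_width: 0.274
grasp_force: 25.6
```

```bash
python3 k.py
```

```text
orange 101 0.055647619077315455 -38.972881264228214
side 78 0.0576257183410543 24.49441832291541
side 117 0.05539740918710869 -38.820878265499985
6.9667 [0.47552963 0.19721715 0.07994662] [ 0.93427338 -0.58016451 -7.40992732] lever 0.011654385592972716 0.18513408969322206
```

One notch remains. Making the second stroke.

Emit:
apply_moves --rows '[{"x":2.2,"y":-6.2,"z":0,"ax":0,"ay":0,"az":0,"gripper":1},{"x":2.3,"y":-6.3,"z":0,"ax":0,"ay":0,"az":0,"gripper":1},{"x":4.4,"y":-14.6,"z":0,"ax":0,"ay":0,"az":0,"gripper":1},{"x":3.1,"y":-14.9,"z":0,"ax":0,"ay":0,"az":0,"gripper":1},{"x":1.9,"y":-15.1,"z":0,"ax":0,"ay":0,"az":0,"gripper":1}]'

```text
clock: 7.38
position: [0.4521, 0.1429, 0.0802]
ee_rot: [0.069, 0.998, 0.0, -0.001]
ft_force: [6.9, 3.1, -7.6]
grip_width: 0.273
grasp_force: 26.3
```

Emit:
apply_moves --rows '[{"x":0.6,"y":-15.2,"z":0,"ax":0,"ay":0,"az":0,"gripper":1},{"x":-0.6,"y":-15.2,"z":0,"ax":0,"ay":0,"az":0,"gripper":1},{"x":-1.9,"y":-15.1,"z":0,"ax":0,"ay":0,"az":0,"gripper":1},{"x":-1.5,"y":-7.5,"z":0,"ax":0,"ay":0,"az":0,"gripper":1},{"x":-1.6,"y":-7.4,"z":0,"ax":0,"ay":0,"az":0,"gripper":1}]'

```text
clock: 7.8
position: [0.4496, 0.0821, 0.0804]
ee_rot: [0.07, 0.998, 0.001, -0.0]
ft_force: [0.6, 5.3, -6.3]
grip_width: 0.273
grasp_force: 26.3
```

Emit:
apply_moves --rows '[{"x":-2.1,"y":-7.3,"z":0,"ax":0,"ay":0,"az":0,"gripper":1},{"x":-2.2,"y":-7.3,"z":0,"ax":0,"ay":0,"az":0,"gripper":1},{"x":-2.7,"y":-7.1,"z":0,"ax":0,"ay":0,"az":0,"gripper":1},{"x":-2.8,"y":-7.1,"z":0,"ax":0,"ay":0,"az":0,"gripper":1},{"x":0,"y":0,"z":0,"ax":0,"ay":0,"az":0,"gripper":1}]'

```text
clock: 8.22
position: [0.4558, 0.0526, 0.0804]
ee_rot: [0.07, 0.998, 0.001, -0.0]
ft_force: [-4.6, 5.8, 0.6]
grip_width: 0.273
grasp_force: 27.4
```

```bash
python3 k.py
```

```text
orange 99 0.05560524656688562 -4.409446542967392
side 110 0.055465065624093354 -3.2760849052380316
8.3167 [0.45576825 0.05260034 0.08046404] [-3.9205169   3.41581382 -0.26098942] lever 0.8226005073345477 0.18481810804391072
```

Emit:
apply_moves --rows '[{"x":5.5,"y":14.2,"z":0,"ax":0,"ay":0,"az":0,"gripper":1},{"x":4.3,"y":14.6,"z":0,"ax":0,"ay":0,"az":0,"gripper":1},{"x":3.1,"y":14.9,"z":0,"ax":0,"ay":0,"az":0,"gripper":1},{"x":0,"y":0,"z":0,"ax":0,"ay":0,"az":0,"gripper":1},{"x":0,"y":0,"z":0,"ax":0,"ay":0,"az":0,"gripper":0}]'

```text
clock: 8.73
position: [0.4497, 0.0975, 0.0806]
ee_rot: [0.07, 0.998, 0.0, 0.0]
ft_force: [0.2, -0.4, -0.3]
grip_width: 0.399
grasp_force: 0.0
```

Emit:
apply_moves --rows '[{"x":0,"y":0,"z":0,"ax":0,"ay":0,"az":0,"gripper":0},{"x":0,"y":0,"z":0,"ax":0,"ay":0,"az":0,"gripper":0},{"x":0,"y":0,"z":0,"ax":0,"ay":0,"az":0,"gripper":0},{"x":0,"y":0,"z":0,"ax":0,"ay":0,"az":0,"gripper":0},{"x":0,"y":0,"z":0,"ax":0,"ay":0,"az":0,"gripper":0}]'

```text
clock: 9.15
position: [0.4496, 0.0973, 0.0804]
ee_rot: [0.071, 0.998, 0.0, 0.0]
ft_force: [0.8, -0.5, 0.2]
grip_width: 1.0
grasp_force: 0.0
```

Emit:
apply_moves --rows '[{"x":0,"y":0,"z":-15,"ax":0,"ay":0,"az":0,"gripper":0},{"x":0,"y":0,"z":-30,"ax":0,"ay":0,"az":0,"gripper":0},{"x":0,"y":0,"z":-30,"ax":0,"ay":0,"az":0,"gripper":0},{"x":0,"y":0,"z":-30,"ax":0,"ay":0,"az":0,"gripper":0},{"x":0,"y":0,"z":0,"ax":0,"ay":0,"az":0,"gripper":0}]'

```text
clock: 9.57
position: [0.452, 0.0981, 0.1908]
ee_rot: [0.071, 0.997, 0.002, 0.004]
ft_force: [0.4, 1.3, 0.7]
grip_width: 1.0
grasp_force: 0.0
```

Emit:
apply_moves --rows '[{"x":0,"y":0,"z":0,"ax":0,"ay":0,"az":0,"gripper":0},{"x":0,"y":0,"z":0,"ax":0,"ay":0,"az":0,"gripper":0},{"x":0,"y":0,"z":0,"ax":0,"ay":0,"az":0,"gripper":0},{"x":0,"y":0,"z":0,"ax":0,"ay":0,"az":0,"gripper":0},{"x":0,"y":0,"z":0,"ax":0,"ay":0,"az":0,"gripper":0}]'

```text
clock: 9.98
position: [0.4489, 0.0973, 0.1845]
ee_rot: [0.07, 0.998, -0.0, -0.001]
ft_force: [-0.1, 0.5, 0.6]
grip_width: 1.0
grasp_force: 0.0
```

```bash
python3 k.py; python3 -c "
from h import *
shot('side','s3.png')"
```

```text
orange 100 0.05555812518116921 -9.279084024348885
side 113 0.055500505124364545 -8.438103316386584
10.0833 [0.44912335 0.09738145 0.18477961] [-0.07591428  0.43092283  0.23420342] lever 0.577102981309995 0.18492252300760362
```

View pics/s3.png

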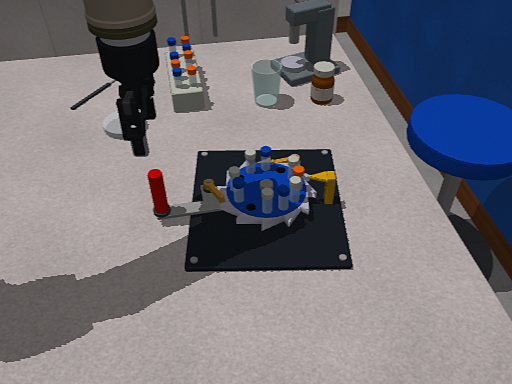

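The orange stopper at (298,172) stands at the pointer tip at (310,178), at −9° like the pointer. The gripper is clear of the post at (157,190).

```bash
python3 -c "
from workcell import *
print(hand_in())"
```

```text
the job is handed in; nothing more can be done
None
```

The job is handed in: after two full lever strokes the orange-stoppered vial stands at the yellow pointer (within about 1° on both cameras), with the lever released, the gripper clear and about 10 s used; the judge's result was not shown.

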